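# Turn a planter on the corner post and stand its vase inside

### The arm

A 6-joint arm with a two-finger parallel gripper is mounted at the origin on the work surface. World frame = base frame: x ahead of the robot, y to its left, z up, the work surface at z = 0. Lengths are in m, angles in rad, forces in N, time in s.
With the tool pointing down it reaches from about 0.35 to 0.85 m from the base axis. Payload 8.1 kg.
Tool frame: the origin (TCP) lies at the very end of the fingers, on their centre line; the grasp point (between the pads) lies 19 mm behind it; z points along the fingers, y is the direction in which the jaws open and shut (so a half turn about z gives the same grasp; the last joint's range is limited). The gripper opens to 93 mm and grips with 3 to 60 N. Pads are 15 mm wide; open, the fingers measure 128 mm over their backs; the gripper's body (75 mm by 188 mm) begins 65 mm behind the grasp point.
Start: joints at [-1.278, 0.13, 1.488, -0, 1.523, -0.085], TCP at [0.221, -0.558, 0.219] pointing down, gripper open.
Joint ranges: [-2.96, 2.96], [-0.89, 2.26], [0.02, 2.5], [-1.34, 4.48], [0, 2.73], [-2.66, 2.66]. Speed limits (rad/s): [2.39, 2.39, 2.79, 3.14, 3.14, 3.14].

### API

Orientations are given as a rotation vector (axis times angle).
In Python, from plant import robot gives the robot as it stands.
- The arm moves only by the shell command python3 -m pendant 'ROWS' [OPENING] [FORCE]. ROWS is JSON, a list of rows, each an object with "delta_pos": the shift along the tool's x, y, z in m, a list of three; "spin": the turn about the tool's z in rad. In form: [{"delta_pos": [dx, dy, dz], "spin": spin}, ...]. A call has 1 to 10 rows; each row is the pose to reach, as a shift and turn from the pose measured when the call began, along the tool's axes at that moment; what a row does not reach only later rows make up. A row lasts 1/10 s, in which the tool goes at most 50 mm and 8.59 degrees, less where a joint would pass 70% of its speed; a pose out of reach is approached as far as the arm can. A call with a gripper value outside its range is refused whole. OPENING is the closure, from -1 (fully open) to 1 (shut), set as the call begins (- or left out, the last holds). The fingers move at their own pace and stop on an object; FORCE is the grip in N (left out, the last holds). Time passes only in rows, so rows that repeat a pose let the fingers close. It gives the time, the measured TCP pose, the force and the opening at its end, in the units of the state.
- robot.read_state(): the state, without advancing time (a new reading comes with each control period).
- robot.read_camera(name): name is "side" or "top"; returns a dict with "color" (420x560x3 uint8, blue, green, red), "camera_matrix" (3x3 intrinsics, pixels), "D" ([k1, k2, p1, p2, k3] as OpenCV has them; the pictures are not rectified), "R" (3x3) and "t" (3): a world point X has camera coordinates R X + t. Camera axes: x right, y down, z forward; pixel columns grow to the right and rows downward; lengths in m; the calibration is good to about 2 mm. A picture is of the moment at which its call begins. There is no depth.
- robot.close_job(): hands the job in, once; it reports no verdict.
Trained networks look in the newest picture that a camera, given by its name, has taken for a name from the list of things; names that differ only in an ending like _2 or _b are one class to them, and where a whole thing is asked for, a point or a joint stands for the part that bears it (a point fixed in the world has none). Each returns a list of dicts, best first, with "score" (0 to 1); they miss things now and then, are a little off and sometimes report something else, mostly with a low value. They report only what shows in the picture. A call takes as long as a camera call. They do not tell look-alikes from the thing itself.
- robot.outline_of(camera, label): "mask" (420x560 bool, what is visible of it).
- robot.mark_of(camera, label): "location" ([x, y, z] in m, in the coordinates of the camera as it stood for that picture, good to about 4 mm: a listed point, or the origin of a listed thing).
The state is a dict: "t": time; "q": joint angles; "dq": joint speeds; "joint_torque": joint torques, N m; "tool_pos": TCP position; "orientation": TCP orientation; "force": force on the tool from outside, world axes, zero at the start; "wrist_torque": the same for the moment, N m; "opening": finger opening in m.
Only numpy, scipy, OpenCV 4.12 (cv2) and the standard library are available. Lean on these libraries where they do the work, as an engineer would, in place of code of your own. Each camera call takes 0.05 s, during which the arm holds its last target.

### The job

Slide the square white planter a quarter turn round the red corner post, pushing it so that its wall leans on the post, until its back lies flat against the rail and its green decorated face looks straight out from the rail; do not lift or tip it. Then pick up the blue vase and lower it upright into the middle of the planter, clear of the walls: the riser inside may stand at any height, so go down gently until you feel the vase stand, and only then let go. Leave the bottle, carton and tape roll where they are.

Things in the scene. Friction and masses are not known exactly. Their poses are not given: they have to be found in the camera images.
- stop: Fixed stop. Origin: on the bench at the axis of the red round corner post (24 mm diameter, 60 mm high). An aluminium rail (40 mm high, 12 mm thick) runs from the post 180 mm along this body's +y axis; its working face is the plane 12 mm from the origin on the +x side, tangent to the post. z up. Two 4 mm foot plates lie behind the rail, up to 30 mm back on the -x side.
- planter: Loose square white planter, open on top, 120 x 120 mm, 80 mm high, walls 5 mm, about 0.6 kg. Origin: centre of its underside, z up. -x is its decorated side (green panel, brass diamonds, green strip on the rim), +x its plain back. A flat cork riser fills the inside, its top 25 to 54 mm above the underside, different each time; it bears the vase but slides down under about 20 N.
- planter_front (a point): Centre of the planter's decorated face, 60 mm from its axis, 40 mm up. It first looks roughly along the stop's -y, the planter standing at the post's -y side, back to the post (gap 8 to 45 mm), the post facing the back 5 to 50 mm in from its corner on the stop's -x side. After the quarter turn, anticlockwise from above, it looks along the stop's +x.
- vase_centre (a point): Blue straight round vase (closed, with a black top and a brass band near its foot), 50 mm diameter, 140 mm high, 0.25 kg. The point is its centre, 70 mm above its foot; z along its axis. It stands upright on the bench, to the robot's left or right of the work. When it stands in the planter its upper part stays above the planter's rim.
- bottle_centre (a point): Bystander: clear bottle with red cap, 60 mm diameter, 170 mm high, upright on the bench on the side where the vase is not. The point is its centre, 85 mm up.
- carton: Bystander: plain white carton, 80 x 80 mm, 100 mm high, upright beyond the work. Origin: centre of its underside.
- tape: Bystander: roll of green tape lying flat, 96 mm diameter, 24 mm high, beyond the work on the left. Origin: centre of its underside.
Mind the look-alikes: they are no part of the job. What is shaped like the part that bears vase_centre but purple is not meant. There is more than one size of the planter; the job needs the smaller.

How it is judged:
By the outcome, as a careful person would: the job done as asked, in the order asked, and still so for the second after the job is handed in, with the robot touching nothing.
It also fails if it takes over 69 s, if anything falls off the work surface, if the arm or the gripper's body presses on something with over 40 N, if the wrist force passes 120 N, or if a joint passes its speed limit or range.

## Working session

There is one attempt and no reset: what is moved stays moved. The work goes in short steps, Python scripts to look and compute and a shell command to move; the robot and the scene stay as the last step left them, time stands still between calls to the robot, and variables do not carry over. Pictures are saved under pics/ and viewed, and the job is handed in when it is done.

```bash
ls; mkdir -p pics; cat > h.py <<'E'
import numpy as np, cv2
from plant import robot
def snap(cam,fn):
    c=robot.read_camera(cam); cv2.imwrite('pics/'+fn,c['color']); return c
def world(c,loc): return np.array(c['R']).T@(np.array(loc)-np.array(c['t']))
def proj(c,X):
    X=np.atleast_2d(np.array(X,float)); r,_=cv2.Rodrigues(np.array(c['R'])); p,_=cv2.projectPoints(X,r,np.array(c['t'],float),np.array(c['camera_matrix']),np.array(c['D'])); return p[:,0]
def onplane(c,px,z):
    px=np.atleast_2d(np.array(px,float)); u=cv2.undistortPoints(px[:,None],np.array(c['camera_matrix']),np.array(c['D']))[:,0]
    R=np.array(c['R']);t=np.array(c['t']); o=-R.T@t; d=np.c_[u,np.ones(len(u))]@R
    return o+d*((z-o[2])/d[:,2])[:,None]
E
python3 - <<'E'
from h import *
np.set_printoptions(precision=4,suppress=True)
for cam in ('top','side'):
    c=snap(cam,cam+'0.png')
    print(cam,'campos',-np.array(c['R']).T@np.array(c['t']))
    for l in ['stop','planter','planter_front','vase_centre','bottle_centre','carton','tape']:
        for m in robot.mark_of(cam,l)[:4]:
            w=world(c,m['location']); print(l,round(m['score'],2),w,proj(c,w)[0].round(0))
print(robot.read_state())
E
```

```text
pics
top campos [0.4388 0.0218 1.4109]
stop 0.94 [0.4952 0.0148 0.0018] [282. 242.]
planter 0.92 [ 0.5273 -0.0712  0.0039] [311. 230.]
planter 0.57 [ 0.3057 -0.1655 -0.0012] [346. 307.]
planter_front 0.97 [ 0.5352 -0.1261  0.0435] [332. 226.]
planter_front 0.9 [ 0.389  -0.1377  0.0532] [337. 278.]
vase_centre 0.87 [0.5939 0.4327 0.0672] [132. 207.]
vase_centre 0.7 [0.4204 0.3614 0.0695] [156. 269.]
vase_centre 0.69 [0.5225 0.3601 0.0703] [157. 232.]
vase_centre 0.45 [0.4929 0.0198 0.0002] [280. 242.]
carton 0.83 [ 0.7731 -0.0386  0.0043] [298. 146.]
tape 0.73 [ 0.7463  0.2425 -0.0001] [203. 157.]
side campos [0.1483 0.6656 0.6458]
stop 0.88 [0.4931 0.0185 0.0023] [316. 251.]
planter 0.74 [ 0.5276 -0.0708  0.002 ] [322. 225.]
planter 0.68 [ 0.3061 -0.1706 -0.0004] [425. 234.]
planter_front 0.94 [ 0.5343 -0.134   0.0358] [332. 200.]
planter_front 0.73 [ 0.3892 -0.1397  0.0631] [390. 208.]
vase_centre 0.94 [0.4127 0.3533 0.0725] [255. 357.]
vase_centre 0.87 [0.526  0.3606 0.0688] [197. 330.]
vase_centre 0.81 [0.5895 0.4356 0.0746] [135. 342.]
bottle_centre 0.65 [ 0.5381 -0.3613  0.0883] [371. 144.]
carton 0.88 [ 0.7791 -0.0371  0.0016] [231. 200.]
tape 0.67 [ 0.7456  0.2411 -0.0024] [162. 269.]
{'t': 0.8, 'q': array([-1.2784,  0.1303,  1.4882,  0.    ,  1.523 , -0.0854]), 'dq': array([-0.0016,  0.0007,  0.001 , -0.0008,  0.0003,  0.0002]), 'joint_torque': array([ -0.0024, -55.9698, -49.2032,   0.0767,   0.0225,  -0.    ]), 'tool_pos': array([ 0.2214, -0.5577,  0.2187]), 'orientation': array([3.0856, 0.5899, 0.    ]), 'force': array([-0.4473, -0.2434, -0.0306]), 'wrist_torque': array([-0.0358, -0.0317,  0.0213]), 'opening': 0.0931474998540802}
```

View pics/top0.png

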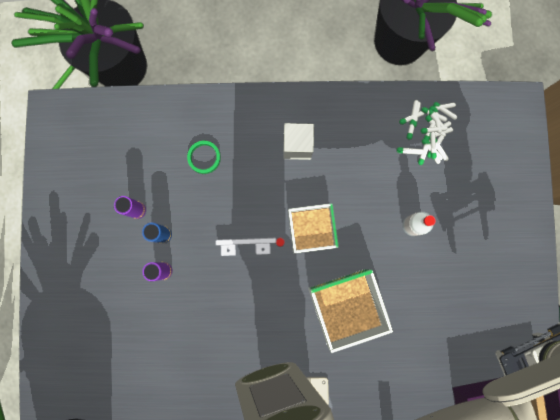

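View pics/side0.png

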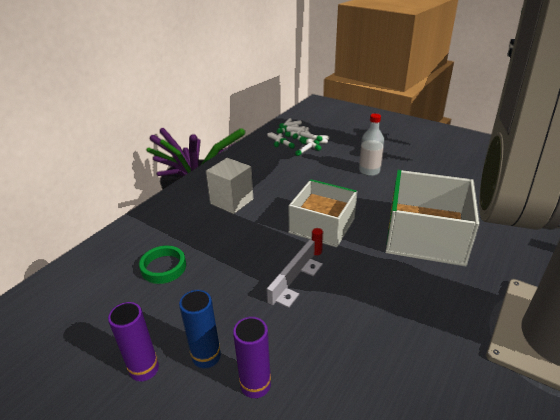

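```bash
python3 - <<'E'
import cv2
im=cv2.imread('pics/top0.png')
a=im[190:360,205:405]; cv2.imwrite('pics/crop0.png',cv2.resize(a,None,fx=3.5,fy=3.5,interpolation=cv2.INTER_CUBIC)[:600])
E
```

```text
(no output)
```

View pics/crop0.png

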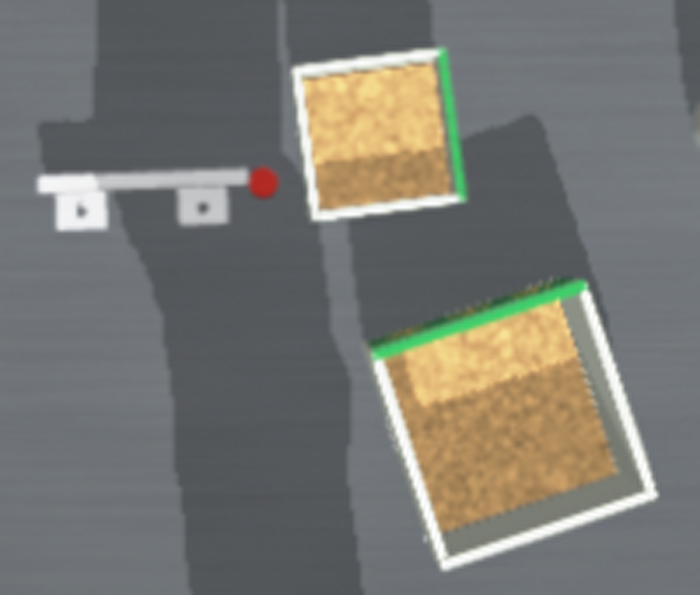

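```bash
python3 - <<'E'
from h import *
np.set_printoptions(precision=4,suppress=True)
c=robot.read_camera('top')
f=lambda l:[(x/3.5+205-0.35,y/3.5+190-0.35) for x,y in l]
P=onplane(c,f([(293,68),(442,48),(466,200),(315,220)]),.08)
print(P, P.mean(0)); 
for i in range(4):
    d=P[(i+1)%4]-P[i]; print(np.hypot(*d[:2]),np.degrees(np.arctan2(d[1],d[0])))
print('post',onplane(c,f([(263,183)]),.06))
R=onplane(c,f([(38,176),(248,169),(38,193),(248,185)]),.04); print(R)
for h in(.1,.11,.12): print('big',onplane(c,f([(372,355),(588,283),(655,495),(443,570)]),h))
E
```

```text
[[ 0.5805 -0.0047  0.08  ]
 [ 0.5945 -0.1216  0.08  ]
 [ 0.4755 -0.1374  0.08  ]
 [ 0.4617 -0.0199  0.08  ]] [ 0.5281 -0.0709  0.08  ]
0.11770581285960972 -83.14422565397813
0.12006198599470617 -172.44168252004448
0.11830451144641595 96.67620152338502
0.11968536985291739 7.274183416659036
post [[0.4918 0.02   0.06  ]]
[[0.5005 0.2005 0.04  ]
 [0.5039 0.0318 0.04  ]
 [0.4869 0.2006 0.04  ]
 [0.4911 0.032  0.04  ]]
big [[ 0.3584 -0.0608  0.1   ]
 [ 0.4102 -0.2269  0.1   ]
 [ 0.2487 -0.2741  0.1   ]
 [ 0.1957 -0.1118  0.1   ]]
big [[ 0.359  -0.0602  0.11  ]
 [ 0.4104 -0.225   0.11  ]
 [ 0.2502 -0.2718  0.11  ]
 [ 0.1976 -0.1107  0.11  ]]
big [[ 0.3596 -0.0596  0.12  ]
 [ 0.4106 -0.2231  0.12  ]
 [ 0.2516 -0.2696  0.12  ]
 [ 0.1994 -0.1097  0.12  ]]
```

```bash
cat >> h.py <<'E'
from scipy.spatial.transform import Rotation as Ro
def st(): 
    s=robot.read_state(); R=Ro.from_rotvec(s['orientation']).as_matrix()
    return s,R,np.degrees(np.arctan2(R[1,0],R[0,0]))
def rows(targets):
    "targets: list of (x,y,z,toolx-angle deg)"
    s,R,a=st()
    for x,y,z,ang in targets:
        d=R.T@(np.array([x,y,z])-s['tool_pos']); sp=-np.radians((ang-a+180)%360-180)
        print([round(v,4) for v in d],round(sp,3))
E
python3 -c "
from h import *
rows([(.555,-.168,.219,97),(.555,-.168,.026,97)])"
python3 -m pendant '[{"delta_pos":[0.454,-0.239,0],"spin":-1.316},{"delta_pos":[0.454,-0.239,0],"spin":-1.316},{"delta_pos":[0.454,-0.239,0],"spin":-1.316},{"delta_pos":[0.454,-0.239,0],"spin":-1.316},{"delta_pos":[0.454,-0.239,0],"spin":-1.316},{"delta_pos":[0.454,-0.239,0],"spin":-1.316},{"delta_pos":[0.454,-0.239,0],"spin":-1.316},{"delta_pos":[0.454,-0.239,0],"spin":-1.316},{"delta_pos":[0.454,-0.239,0],"spin":-1.316},{"delta_pos":[0.454,-0.239,0],"spin":-1.316}]' 0.14 20
python3 -c "
from h import *
print(st())
rows([(.555,-.168,.219,97),(.555,-.168,.026,97)])"
```

```text
[np.float64(0.4539), np.float64(-0.2391), np.float64(-0.0003)] -1.315
[np.float64(0.4539), np.float64(-0.2391), np.float64(0.1927)] -1.315
t: 1.85
tool_pos: [0.5478, -0.1762, 0.2189]
orientation: [2.075, 2.358, 0.0]
force: [0.8, -0.9, 0.1]
opening: 0.0403
({'t': 1.85, 'q': array([-4.00207462e-01,  6.34946427e-02,  1.55893173e+00, -1.10977389e-04,
        1.51854213e+00, -5.27539839e-01]), 'dq': array([ 0.850749  ,  0.47857796, -0.49370491, -0.00229557,  0.00984939,
        0.9562783 ]), 'joint_torque': array([ -3.5431724 , -56.25280023, -45.74958086,   0.29129474,
         0.40271854,  -3.72513726]), 'tool_pos': array([ 0.54778164, -0.17618481,  0.21892201]), 'orientation': array([2.07518446e+00, 2.35781117e+00, 1.44627232e-04]), 'force': array([ 0.76053593, -0.91030496,  0.08282869]), 'wrist_torque': array([-0.02049356, -0.14899012, -0.04028273]), 'opening': 0.040296692576906795}, array([[-1.26994178e-01,  9.91903320e-01,  5.31649906e-04],
       [ 9.91903378e-01,  1.26994370e-01, -3.45242739e-04],
       [-4.09963965e-04,  4.83501519e-04, -9.99999799e-01]]), np.float64(97.29593228112891))
[np.float64(0.0072), np.float64(0.0082), np.float64(-0.0001)] 0.005
[np.float64(0.0073), np.float64(0.0081), np.float64(0.1929)] 0.005
```

```bash

python3 -m pendant '[{"delta_pos":[0.007,0.008,0.03],"spin":0.005},{"delta_pos":[0.007,0.008,0.07],"spin":0.005},{"delta_pos":[0.007,0.008,0.11],"spin":0.005},{"delta_pos":[0.007,0.008,0.15],"spin":0.005},{"delta_pos":[0.007,0.008,0.18],"spin":0.005},{"delta_pos":[0.007,0.008,0.193],"spin":0.005},{"delta_pos":[0.007,0.008,0.193],"spin":0.005},{"delta_pos":[0.007,0.008,0.193],"spin":0.005}]'
python3 - <<'E'
from h import *
c=snap('top','top1.png'); im=c['color'][130:300,230:430]; cv2.imwrite('pics/crop1.png',cv2.resize(im,None,fx=3.5,fy=3.5,interpolation=cv2.INTER_CUBIC))
snap('side','side1.png')
print(st()[2])
n=np.array([.122,-.9925]);
E
```

```text
t: 2.65
tool_pos: [0.556, -0.1688, 0.0275]
orientation: [2.08, 2.351, 0.001]
force: [0.6, 0.3, 0.0]
opening: 0.0399
97.0054907178408
```

View pics/crop1.png

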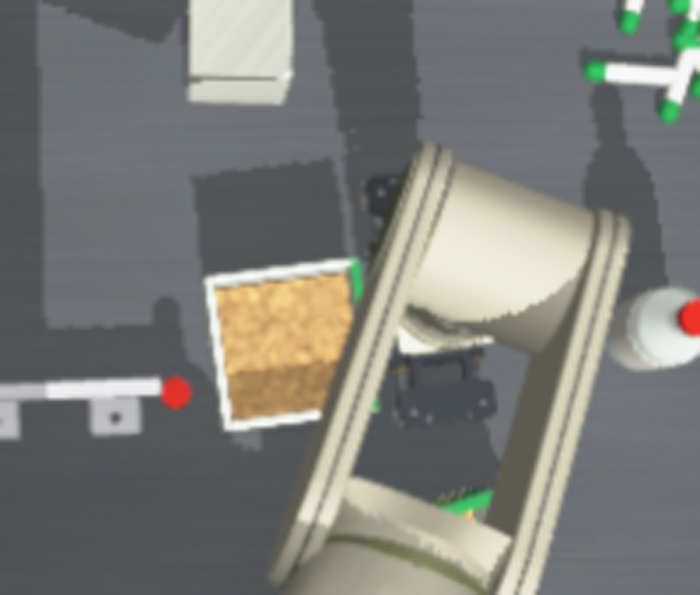

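View pics/side1.png

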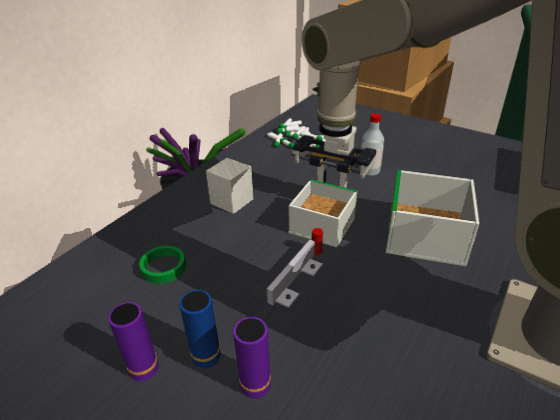

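```bash

python3 -m pendant '[{"delta_pos":[0.005,0,0.001],"spin":0},{"delta_pos":[0.011,0,0.001],"spin":0},{"delta_pos":[0.016,0,0.001],"spin":0},{"delta_pos":[0.02,0,0.001],"spin":0},{"delta_pos":[0.024,0,0.001],"spin":0},{"delta_pos":[0.028,0,0.001],"spin":0},{"delta_pos":[0.031,0,0.001],"spin":0},{"delta_pos":[0.034,0,0.001],"spin":0},{"delta_pos":[0.037,0,0.001],"spin":0},{"delta_pos":[0.04,0,0.001],"spin":0}]'
python3 - <<'E'
from h import *
c=snap('top','top2.png'); im=c['color'][170:280,230:360]; cv2.imwrite('pics/crop2.png',cv2.resize(im,None,fx=5,fy=5,interpolation=cv2.INTER_CUBIC))
E
```

```text
t: 3.75
tool_pos: [0.552, -0.1296, 0.0275]
orientation: [2.079, 2.349, 0.002]
force: [-0.2, -2.3, 0.0]
opening: 0.04
```

View pics/crop2.png

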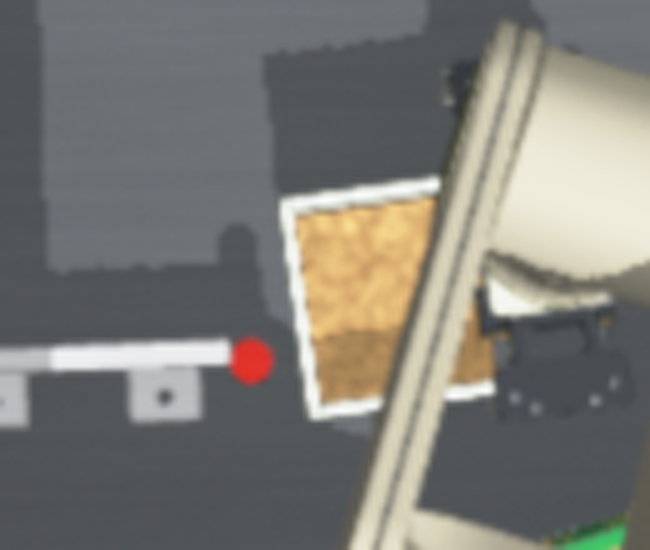

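```bash
cat >> h.py <<'E'
POST=np.array([.493,.018])
def arc(phis,rho,tt,z=.027):
    T=[]
    for p in phis:
        r=np.radians(p); n=np.array([np.cos(r),np.sin(r)]); t=np.array([-n[1],n[0]])
        P=POST+rho*n+tt*t; T.append((P[0],P[1],z,p+180))
    rows(T)
E
python3 -c "
from h import *
arc([-83,-83],.147,.0406); arc(np.arange(-83,-62,2.5),.138,.0406)"
```

```text
[np.float64(0.0062), np.float64(0.0), np.float64(0.0004)] 0.0
[np.float64(0.0062), np.float64(0.0), np.float64(0.0004)] 0.0
[np.float64(0.0152), np.float64(0.0), np.float64(0.0004)] 0.0
[np.float64(0.0171), np.float64(0.006), np.float64(0.0004)] -0.044
[np.float64(0.0193), np.float64(0.0119), np.float64(0.0004)] -0.087
[np.float64(0.0217), np.float64(0.0177), np.float64(0.0004)] -0.131
[np.float64(0.0244), np.float64(0.0234), np.float64(0.0005)] -0.175
[np.float64(0.0273), np.float64(0.0289), np.float64(0.0005)] -0.218
[np.float64(0.0304), np.float64(0.0344), np.float64(0.0005)] -0.262
[np.float64(0.0338), np.float64(0.0397), np.float64(0.0005)] -0.305
[np.float64(0.0374), np.float64(0.0448), np.float64(0.0005)] -0.349
```

```bash

python3 -m pendant '[{"delta_pos":[0.004,0,0],"spin":0},{"delta_pos":[0.008,0,0],"spin":0},{"delta_pos":[0.012,0,0],"spin":0},{"delta_pos":[0.015,0,0],"spin":0},{"delta_pos":[0.016,0.003,0],"spin":-0.022},{"delta_pos":[0.0171,0.006,0],"spin":-0.044},{"delta_pos":[0.0193,0.0119,0],"spin":-0.087},{"delta_pos":[0.0217,0.0177,0],"spin":-0.131},{"delta_pos":[0.0244,0.0234,0],"spin":-0.175},{"delta_pos":[0.0273,0.0289,0],"spin":-0.218}]'
python3 - <<'E'
from h import *
c=snap('top','top3.png'); im=c['color'][170:280,230:360]; cv2.imwrite('pics/crop3.png',cv2.resize(im,None,fx=5,fy=5,interpolation=cv2.INTER_CUBIC))
snap('side','side3.png')
s,R,a=st(); print(a-180,s['tool_pos'],s['force'])
arc(np.arange(-68,-44,2.5),.138,.0406)
E
```

```text
t: 4.8
tool_pos: [0.5774, -0.098, 0.0272]
orientation: [1.807, 2.565, 0.001]
force: [-0.7, -2.0, -0.4]
opening: 0.0401
-70.38937636280431 [ 0.57794611 -0.09787326  0.02737527] [ 1.51130332 -0.42266887  0.08977182]
[np.float64(0.0015), np.float64(0.0052), np.float64(0.0004)] -0.042
[np.float64(0.0036), np.float64(0.0111), np.float64(0.0004)] -0.085
[np.float64(0.006), np.float64(0.0169), np.float64(0.0004)] -0.129
[np.float64(0.0087), np.float64(0.0226), np.float64(0.0004)] -0.173
[np.float64(0.0116), np.float64(0.0281), np.float64(0.0005)] -0.216
[np.float64(0.0147), np.float64(0.0336), np.float64(0.0005)] -0.26
[np.float64(0.0181), np.float64(0.0389), np.float64(0.0005)] -0.304
[np.float64(0.0217), np.float64(0.044), np.float64(0.0005)] -0.347
[np.float64(0.0255), np.float64(0.049), np.float64(0.0005)] -0.391
[np.float64(0.0296), np.float64(0.0538), np.float64(0.0005)] -0.434
```

View pics/crop3.png

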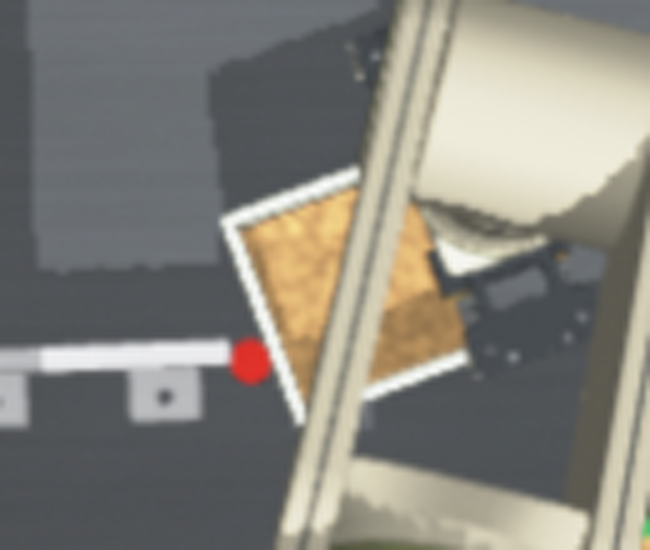

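View pics/side3.png

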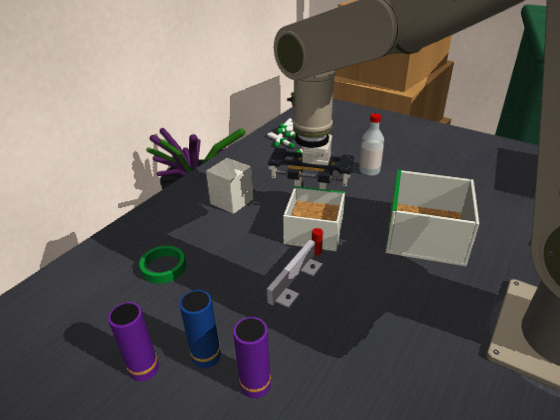

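```bash

python3 -m pendant '[{"delta_pos":[0.003,0.0052,0],"spin":-0.042},{"delta_pos":[0.005,0.0111,0],"spin":-0.085},{"delta_pos":[0.0075,0.0169,0],"spin":-0.129},{"delta_pos":[0.01,0.0226,0],"spin":-0.173},{"delta_pos":[0.013,0.0281,0],"spin":-0.216},{"delta_pos":[0.016,0.0336,0],"spin":-0.26},{"delta_pos":[0.0195,0.0389,0],"spin":-0.304},{"delta_pos":[0.023,0.044,0],"spin":-0.347},{"delta_pos":[0.027,0.049,0],"spin":-0.391},{"delta_pos":[0.031,0.0538,0],"spin":-0.434}]'
python3 - <<'E'
from h import *
c=snap('top','top4.png'); im=c['color'][170:280,230:360]; cv2.imwrite('pics/crop4.png',cv2.resize(im,None,fx=5,fy=5,interpolation=cv2.INTER_CUBIC))
s,R,a=st(); print(a-180,s['tool_pos'],s['force'])
arc(np.arange(-43,-20,2.5),.137,.0406)
E
```

```text
t: 5.9
tool_pos: [0.6192, -0.0511, 0.0279]
orientation: [1.212, 2.891, 0.001]
force: [2.6, -3.7, -1.0]
opening: 0.0399
-45.290741917181066 [ 0.61977555 -0.05034924  0.02801375] [ 4.53563809 -2.65915411 -1.31359259]
[np.float64(0.0025), np.float64(0.004), np.float64(0.001)] -0.04
[np.float64(0.0046), np.float64(0.0099), np.float64(0.001)] -0.084
[np.float64(0.007), np.float64(0.0156), np.float64(0.001)] -0.127
[np.float64(0.0097), np.float64(0.0213), np.float64(0.001)] -0.171
[np.float64(0.0126), np.float64(0.0268), np.float64(0.001)] -0.215
[np.float64(0.0157), np.float64(0.0322), np.float64(0.001)] -0.258
[np.float64(0.019), np.float64(0.0375), np.float64(0.001)] -0.302
[np.float64(0.0226), np.float64(0.0426), np.float64(0.001)] -0.345
[np.float64(0.0264), np.float64(0.0475), np.float64(0.001)] -0.389
[np.float64(0.0304), np.float64(0.0523), np.float64(0.001)] -0.433
```

View pics/crop4.png

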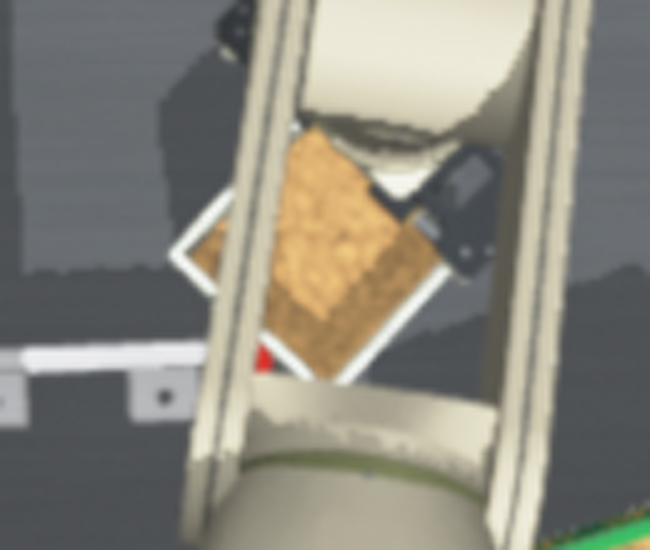

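```bash

python3 -m pendant '[{"delta_pos":[0.0025,0.004,0.001],"spin":-0.04},{"delta_pos":[0.0046,0.0099,0.001],"spin":-0.084},{"delta_pos":[0.007,0.0156,0.001],"spin":-0.127},{"delta_pos":[0.0097,0.0213,0.001],"spin":-0.171},{"delta_pos":[0.0126,0.0268,0.001],"spin":-0.215},{"delta_pos":[0.0157,0.0322,0.001],"spin":-0.258},{"delta_pos":[0.019,0.0375,0.001],"spin":-0.302},{"delta_pos":[0.0226,0.0426,0.001],"spin":-0.345},{"delta_pos":[0.0264,0.0475,0.001],"spin":-0.389},{"delta_pos":[0.0304,0.0523,0.001],"spin":-0.433}]'
python3 - <<'E'
from h import *
c=snap('top','top5.png'); im=c['color'][170:280,230:360]; cv2.imwrite('pics/crop5.png',cv2.resize(im,None,fx=5,fy=5,interpolation=cv2.INTER_CUBIC))
s,R,a=st(); print(a-180,s['tool_pos'],s['force'])
arc(np.arange(-18,3,2.5),.137,.0406)
E
```

```text
t: 6.95
tool_pos: [0.6375, 0.0078, 0.028]
orientation: [0.555, 3.08, -0.001]
force: [7.2, -3.4, -1.6]
opening: 0.0401
-20.230571673604942 [0.63773704 0.00876454 0.02811191] [ 8.17695436 -1.96476331 -0.23203146]
[np.float64(0.0037), np.float64(0.0045), np.float64(0.0011)] -0.039
[np.float64(0.0058), np.float64(0.0104), np.float64(0.0011)] -0.083
[np.float64(0.0082), np.float64(0.0161), np.float64(0.001)] -0.126
[np.float64(0.0108), np.float64(0.0218), np.float64(0.001)] -0.17
[np.float64(0.0137), np.float64(0.0273), np.float64(0.001)] -0.213
[np.float64(0.0168), np.float64(0.0327), np.float64(0.001)] -0.257
[np.float64(0.0202), np.float64(0.038), np.float64(0.001)] -0.301
[np.float64(0.0238), np.float64(0.0431), np.float64(0.0009)] -0.344
[np.float64(0.0276), np.float64(0.048), np.float64(0.0009)] -0.388
```

View pics/crop5.png

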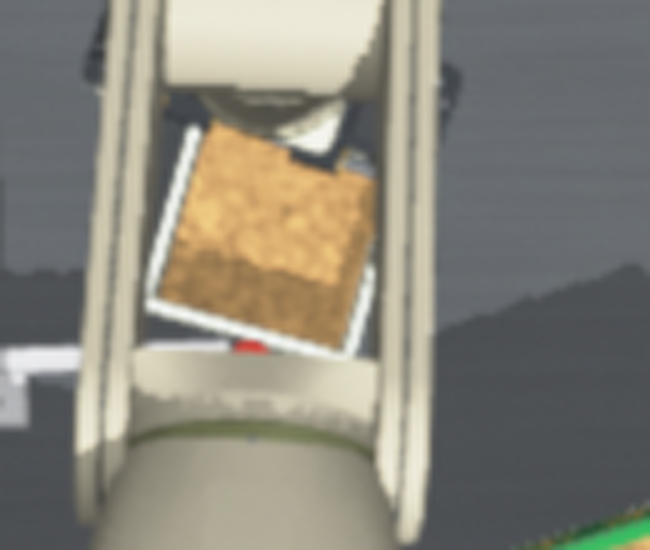

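```bash

python3 -m pendant '[{"delta_pos":[0.0037,0.0035,0.001],"spin":-0.039},{"delta_pos":[0.0058,0.0084,0.001],"spin":-0.083},{"delta_pos":[0.0082,0.0131,0.001],"spin":-0.126},{"delta_pos":[0.0108,0.0178,0.001],"spin":-0.17},{"delta_pos":[0.0137,0.0223,0.001],"spin":-0.213},{"delta_pos":[0.0168,0.0267,0.001],"spin":-0.257},{"delta_pos":[0.0202,0.031,0.001],"spin":-0.301},{"delta_pos":[0.0238,0.035,0.001],"spin":-0.344},{"delta_pos":[0.026,0.038,0.001],"spin":-0.374},{"delta_pos":[0.026,0.038,0.001],"spin":-0.374}]'
python3 - <<'E'
from h import *
c=snap('top','top6.png'); im=c['color'][170:280,230:360]; cv2.imwrite('pics/crop6.png',cv2.resize(im,None,fx=5,fy=5,interpolation=cv2.INTER_CUBIC))
snap('side','side6.png')
s,R,a=st(); print(a-180,s['tool_pos'],s['force'],s['wrist_torque'])
E
```

```text
t: 8.0
tool_pos: [0.6328, 0.0522, 0.0308]
orientation: [-0.034, 3.116, -0.007]
force: [18.0, -8.8, 0.5]
opening: 0.0403
-358.81771694385264 [0.63278724 0.0519166  0.03068585] [17.3574681  -6.11560349  1.99343608] [-1.00646588 -2.92575361  0.65199131]
```

View pics/crop6.png

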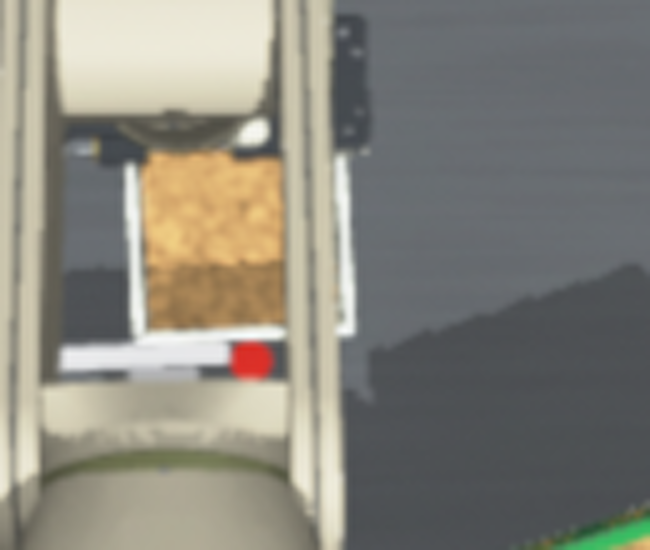

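View pics/side6.png

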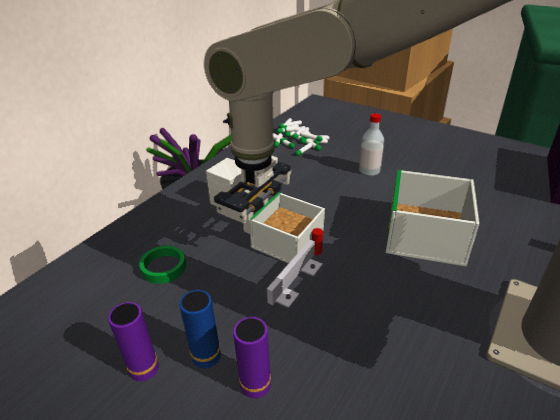

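```bash

python3 -m pendant '[{"delta_pos":[-0.004,0,0],"spin":0},{"delta_pos":[-0.015,0,0],"spin":0},{"delta_pos":[-0.03,0,0],"spin":0},{"delta_pos":[-0.03,0,-0.03],"spin":0},{"delta_pos":[-0.03,0,-0.08],"spin":0},{"delta_pos":[-0.03,0.05,-0.13],"spin":0},{"delta_pos":[-0.02,0.1,-0.18],"spin":0},{"delta_pos":[0,0.15,-0.22],"spin":0},{"delta_pos":[0,0.2,-0.22],"spin":0},{"delta_pos":[0,0.25,-0.22],"spin":0}]' -1
python3 - <<'E'
from h import *
np.set_printoptions(precision=4,suppress=True)
c=snap('top','top7.png'); im=c['color'][170:280,230:360]; cv2.imwrite('pics/crop7.png',cv2.resize(im,None,fx=5,fy=5,interpolation=cv2.INTER_CUBIC))
for l in ('planter','planter_front','vase_centre'):
    for m in robot.mark_of('top',l)[:3]: print(l,m['score'],world(c,m['location']))
c=snap('side','side7.png')
for l in ('planter','planter_front','vase_centre'):
    for m in robot.mark_of('side',l)[:3]: print(l,m['score'],world(c,m['location']))
s,R,a=st(); print(a,s['tool_pos'],s['force'],s['q'],s['t'])
E
```

```text
t: 9.1
tool_pos: [0.6267, 0.2566, 0.2437]
orientation: [-0.03, 3.113, -0.004]
force: [1.9, 0.0, -0.1]
opening: 0.093
planter 0.87 [ 0.3093 -0.1624 -0.0026]
planter 0.58 [0.5645 0.0245 0.0027]
planter_front 0.89 [0.6259 0.0286 0.0402]
planter_front 0.73 [ 0.3881 -0.1403  0.0543]
vase_centre 0.7 [0.5213 0.3624 0.0723]
vase_centre 0.69 [0.5924 0.4351 0.062 ]
vase_centre 0.59 [0.4187 0.36   0.0686]
planter 0.97 [ 0.3036 -0.1665 -0.0037]
planter 0.72 [0.5642 0.0265 0.0021]
planter_front 0.85 [0.6235 0.027  0.0391]
planter_front 0.66 [ 0.39   -0.1391  0.0641]
vase_centre 0.81 [0.5236 0.3602 0.0692]
vase_centre 0.64 [0.4149 0.3544 0.0729]
vase_centre 0.59 [0.5898 0.4366 0.0748]
-178.92046431844534 [0.6266 0.2533 0.2394] [-0.4676  0.3207 -0.4452] [ 0.315   0.3085  1.2468 -0.0118  1.5654 -1.2746] 9.5
```

View pics/top7.png

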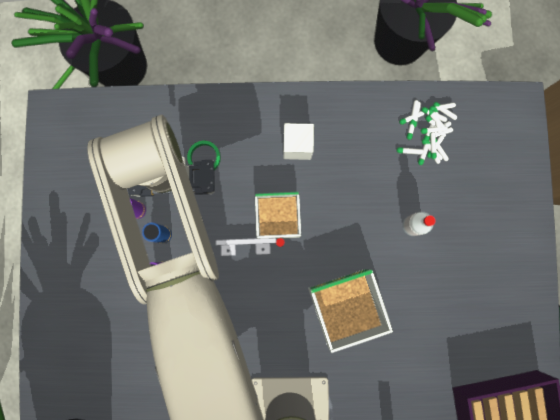

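View pics/side7.png

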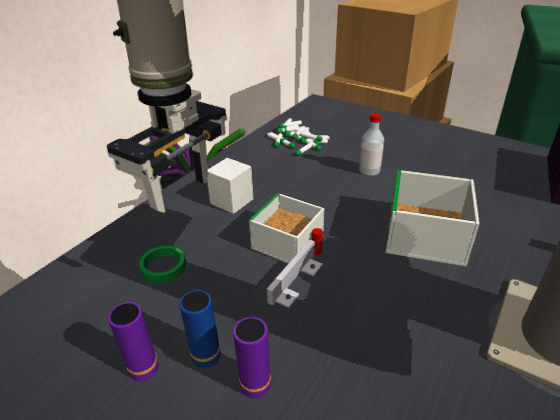

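View pics/crop7.png

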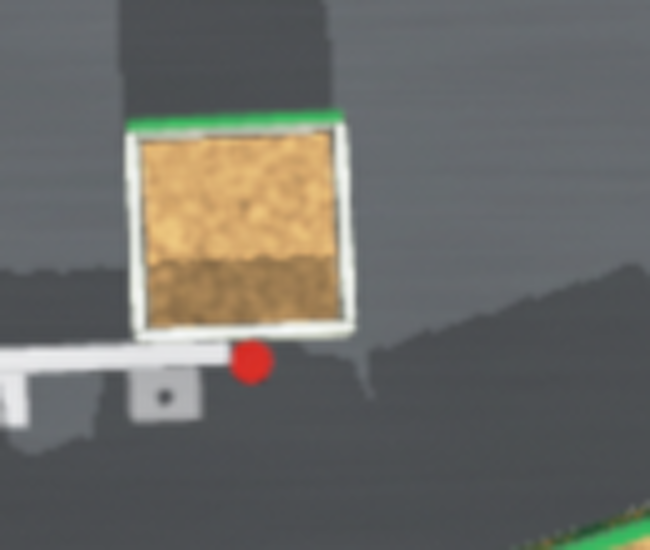

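```bash
python3 - <<'E'
from h import *
np.set_printoptions(precision=4,suppress=True)
c=robot.read_camera('top')
f=lambda l:[(x/5+230-0.4,y/5+170-0.4) for x,y in l]
P=onplane(c,f([(136,342),(355,335),(344,111),(126,121)]),.08)
print(P, P.mean(0)); 
for i in range(4):
    d=P[(i+1)%4]-P[i]; print(np.hypot(*d[:2]),np.degrees(np.arctan2(d[1],d[0])))
im=c['color'][170:280,180:360]; cv2.imwrite('pics/crop8.png',cv2.resize(im,None,fx=4.4,fy=4.4,interpolation=cv2.INTER_CUBIC))
# subpixel rail edges: strong gradient rows per column
g=c['color'].astype(float)@[.1,.6,.3]
def edge(cols,r0,r1,sign):
    o=[]
    for x in cols:
        d=np.diff(g[r0:r1,x])*sign; k=d.argmax(); k=min(max(k,1),len(d)-2); a,b,e=d[k-1:k+2]; o.append((x,r0+k+.5+.5*(a-e)/(a-2*b+e+1e-9)))
    return np.array(o)
for nm,cols,r0,r1,s,z in [('rail',range(222,255),236,248,1,.04),('back_out',range(260,298),233,242,-1,.08),('front_in/out',range(258,296),189,196,1,.08)]:
    e=edge(cols,r0,r1,s); W=onplane(c,e,z); p=np.polyfit(W[:,1],W[:,0],1); r=W[:,0]-np.polyval(p,W[:,1]); ok=abs(r)<.0025; p=np.polyfit(W[ok,1],W[ok,0],1)
    print(nm,np.degrees(np.arctan(p[0])),np.polyval(p,.03),ok.sum(),len(ok))
E
```

```text
[[ 0.5025  0.0825  0.08  ]
 [ 0.5047 -0.0368  0.08  ]
 [ 0.6278 -0.033   0.08  ]
 [ 0.624   0.0867  0.08  ]] [0.5648 0.0248 0.08  ]
0.1192638755002595 -88.96375473090714
0.12311614459478917 1.7406036169891987
0.11984753250689793 91.7899127059814
0.12154832953189103 -177.98004233718274
rail -1.5588730856750779 0.5054049726524787 33 33
back_out 0.354173165180222 0.5038697030678212 38 38
front_in/out -1.9026519773820325 0.6249794742899096 36 38
```

View pics/crop8.png

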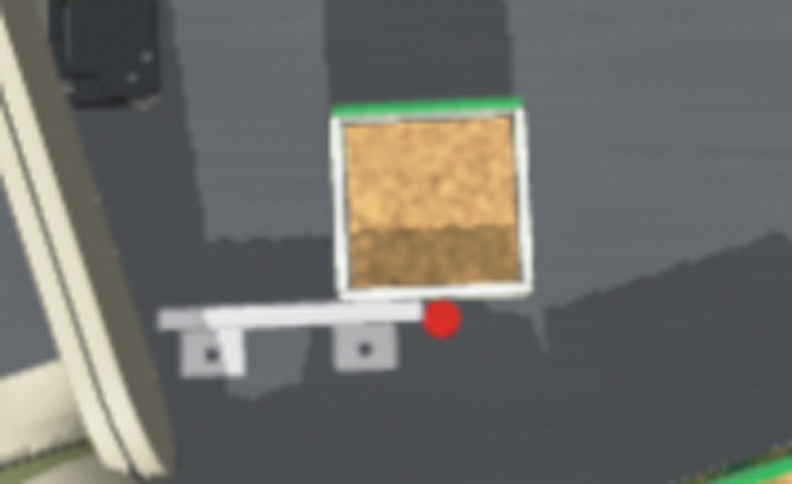

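```bash
python3 - <<'E'
from h import *
rows([(.5234,.3608,.24,204),(.5234,.3608,.085,204)])
E
```

```text
[np.float64(0.1012), np.float64(0.1094), np.float64(-0.0034)] -0.4
[np.float64(0.1049), np.float64(0.1102), np.float64(0.1516)] -0.4
```

```bash

python3 -m pendant '[{"delta_pos":[0.03,0.03,0],"spin":-0.1},{"delta_pos":[0.06,0.065,0],"spin":-0.2},{"delta_pos":[0.09,0.095,0],"spin":-0.3},{"delta_pos":[0.101,0.109,-0.003],"spin":-0.4},{"delta_pos":[0.101,0.109,-0.003],"spin":-0.4},{"delta_pos":[0.101,0.109,-0.003],"spin":-0.4},{"delta_pos":[0.101,0.109,-0.003],"spin":-0.4}]' -1
python3 - <<'E'
from h import *
rows([(.5234,.3608,.085,204)])
c=snap('top','top9.png'); snap('side','side9.png');im=c['color'][170:310,80:230]; cv2.imwrite('pics/crop9.png',cv2.resize(im,None,fx=4,fy=4,interpolation=cv2.INTER_CUBIC))
print(st()[2])
E
```

```text
t: 10.25
tool_pos: [0.5246, 0.359, 0.2394]
orientation: [-0.642, 3.052, -0.015]
force: [-0.3, -0.2, 0.0]
opening: 0.0927
[np.float64(0.0035), np.float64(0.0043), np.float64(0.1543)] -0.004
-156.19012289075565
```

View pics/crop9.png

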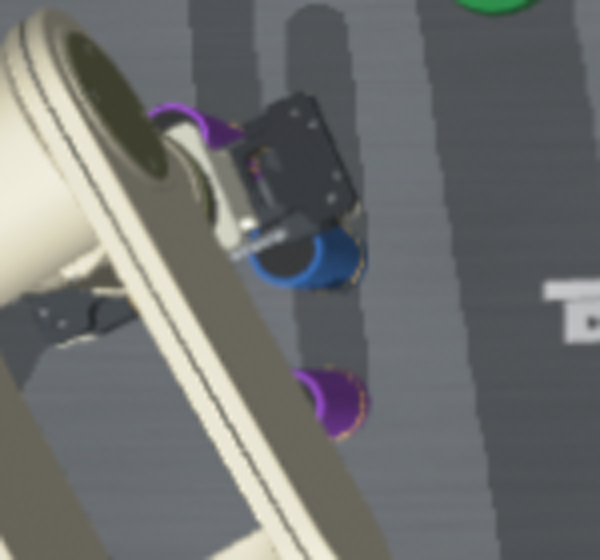

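View pics/side9.png

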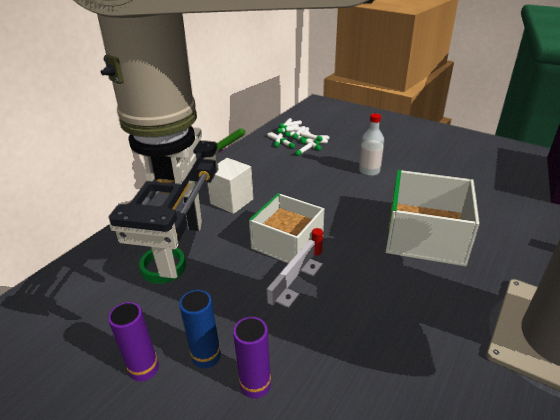

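```bash
python3 - <<'E'
from h import *
s,R,a=st(); print(np.degrees(R[:,2]*[1,1,0]), 'tool y tilt',np.degrees(np.arcsin(R[2,1])),'tool x tilt',np.degrees(np.arcsin(R[2,0])))
E
```

```text
[ 1.3483569  -0.29260762 -0.        ] tool y tilt -0.8119127944847353 tool x tilt -1.1156543325220851
```

```bash

python3 -m pendant '[{"delta_pos":[0,0,0],"spin":0.13},{"delta_pos":[0,0,0],"spin":0.26},{"delta_pos":[0,0,0],"spin":0.39},{"delta_pos":[0,0,0],"spin":0.52},{"delta_pos":[0,0,0],"spin":0.628},{"delta_pos":[0,0,0],"spin":0.628},{"delta_pos":[0,0,0],"spin":0.628}]' -1
python3 - <<'E'
from h import *
s,R,a=st(); print(a,np.degrees(R[:,2]*[1,1,0]), 'tool y tilt',np.degrees(np.arcsin(R[2,1])),'tool x tilt',np.degrees(np.arcsin(R[2,0])))
rows([(.5234,.3608,.085,168)])
E
```

```text
t: 11.05
tool_pos: [0.525, 0.3585, 0.2392]
orientation: [0.328, 3.1, -0.004]
force: [0.4, 0.0, 0.5]
opening: 0.0928
167.92861329625939 [ 1.33991064 -0.30000187 -0.        ] tool y tilt -0.013148565397589044 tool x tilt -1.3731532107753708
[np.float64(0.0058), np.float64(0.0019), np.float64(0.1541)] -0.001
```

```bash

python3 -m pendant '[{"delta_pos":[0.006,0.002,0.02],"spin":0},{"delta_pos":[0.006,0.002,0.045],"spin":0},{"delta_pos":[0.006,0.002,0.07],"spin":0},{"delta_pos":[0.006,0.002,0.09],"spin":0},{"delta_pos":[0.006,0.002,0.11],"spin":0},{"delta_pos":[0.006,0.002,0.13],"spin":0},{"delta_pos":[0.006,0.002,0.145],"spin":0},{"delta_pos":[0.006,0.002,0.154],"spin":0},{"delta_pos":[0.006,0.002,0.154],"spin":0}]' -1
python3 - <<'E'
from h import *
rows([(.5234,.3608,.085,168)])
c=snap('side','side10.png'); im=c['color'][200:420,60:340]; cv2.imwrite('pics/crop10.png',cv2.resize(im,None,fx=2.7,fy=2.7,interpolation=cv2.INTER_CUBIC))
E
```

```text
t: 11.95
tool_pos: [0.5225, 0.3603, 0.0835]
orientation: [0.327, 3.103, -0.007]
force: [-0.1, -0.6, -0.6]
opening: 0.0928
[np.float64(-0.0008), np.float64(0.0007), np.float64(-0.0015)] -0.001
```

View pics/crop10.png

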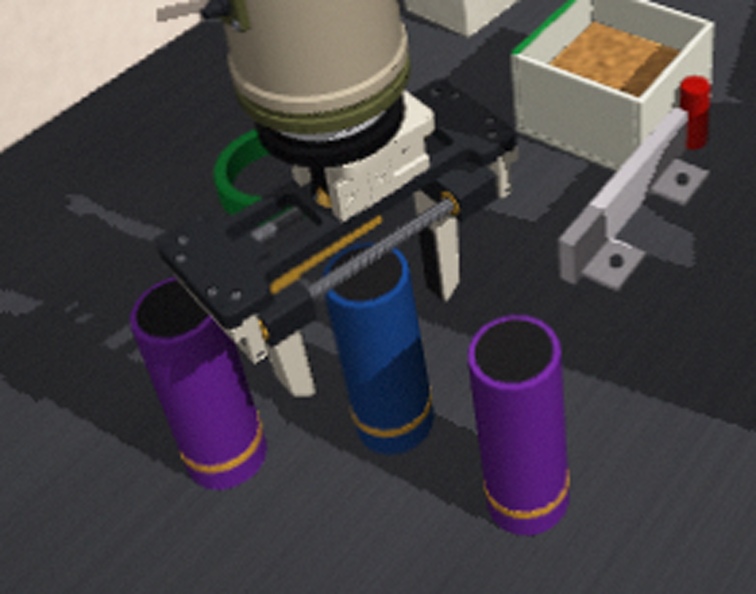

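```bash

python3 -m pendant '[{"delta_pos":[0,0,0],"spin":0},{"delta_pos":[0,0,0],"spin":0},{"delta_pos":[0,0,0],"spin":0},{"delta_pos":[0,0,0],"spin":0},{"delta_pos":[0,0,0],"spin":0},{"delta_pos":[0,0,0],"spin":0},{"delta_pos":[0,0,0],"spin":0},{"delta_pos":[0,0,0],"spin":0}]' 1 25
python3 - <<'E'
from h import *
s,R,a=st(); print(a,s['tool_pos'],s['force'],s['opening'],np.degrees(np.arcsin(R[2,1])))
rows([(.5225,.3605,.085,a),(.5225,.3605,.25,a)])
E
```

```text
t: 12.8
tool_pos: [0.5231, 0.3607, 0.085]
orientation: [0.327, 3.101, -0.005]
force: [-1.3, -0.0, 1.8]
opening: 0.0498
167.95733507806466 [0.52307011 0.36068181 0.08495306] [-1.2656409  -0.00461631  1.81458903] 0.04978292571478787 -0.048349758638808256
[np.float64(0.0005), np.float64(-0.0003), np.float64(-0.0001)] -0.0
[np.float64(-0.0033), np.float64(-0.0004), np.float64(-0.165)] -0.0
```

```bash

python3 -m pendant '[{"delta_pos":[0,0,-0.008],"spin":0},{"delta_pos":[0,0,-0.02],"spin":0},{"delta_pos":[-0.001,0,-0.04],"spin":0},{"delta_pos":[-0.001,0,-0.065],"spin":0},{"delta_pos":[-0.002,0,-0.09],"spin":0},{"delta_pos":[-0.002,0,-0.115],"spin":0},{"delta_pos":[-0.003,0,-0.14],"spin":0},{"delta_pos":[-0.003,0,-0.16],"spin":0},{"delta_pos":[-0.003,0,-0.165],"spin":0},{"delta_pos":[-0.003,0,-0.165],"spin":0}]'
python3 - <<'E'
from h import *
s,R,a=st(); print(a,s['tool_pos'],s['force'],s['opening'],np.degrees(np.arcsin(R[2,1])))
c=snap('side','side11.png'); c=snap('top','top11.png')
rows([(.5648,.0248,.25,a)])
E
```

```text
t: 13.8
tool_pos: [0.5228, 0.3614, 0.2515]
orientation: [0.327, 3.099, -0.003]
force: [-0.1, -0.2, -1.6]
opening: 0.0494
167.9583615587156 [0.52276907 0.36137279 0.25154602] [-0.08219065 -0.17465638 -1.58406438] 0.04943440497152955 0.05608902645372977
[np.float64(-0.1121), np.float64(-0.3196), np.float64(0.0019)] 0.0
```

View pics/side11.png

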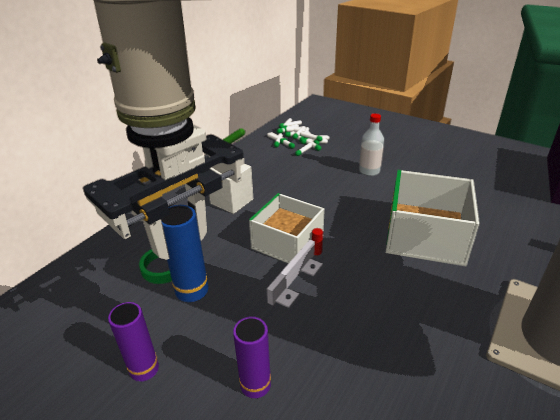

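```bash

python3 -m pendant '[{"delta_pos":[-0.006,-0.018,0],"spin":0},{"delta_pos":[-0.02,-0.055,0],"spin":0},{"delta_pos":[-0.034,-0.097,0],"spin":0},{"delta_pos":[-0.05,-0.14,0.001],"spin":0},{"delta_pos":[-0.064,-0.182,0.001],"spin":0},{"delta_pos":[-0.078,-0.223,0.001],"spin":0},{"delta_pos":[-0.092,-0.262,0.002],"spin":0},{"delta_pos":[-0.104,-0.296,0.002],"spin":0},{"delta_pos":[-0.11,-0.314,0.002],"spin":0},{"delta_pos":[-0.112,-0.32,0.002],"spin":0}]'
python3 -m pendant '[{"delta_pos":[0,0,0],"spin":0},{"delta_pos":[0,0,0],"spin":0}]'
python3 - <<'E'
from h import *
s,R,a=st(); print(a,s['tool_pos'],s['force'],s['opening'],np.degrees(np.arcsin(R[2,1])))
c=snap('side','side12.png'); c=snap('top','top12.png'); im=c['color'][150:290,210:370]; cv2.imwrite('pics/crop12.png',cv2.resize(im,None,fx=4,fy=4,interpolation=cv2.INTER_CUBIC))
for l in ('planter','vase_centre'):
  for cam in ('side','top'):
    cc=robot.read_camera(cam)
    for m in robot.mark_of(cam,l)[:3]: print(cam,l,round(m['score'],2),world(cc,m['location']))
rows([(.5648,.0248,.25,a),(.5648,.0248,.16,a)])
E
```

```text
t: 14.9
tool_pos: [0.5637, 0.0215, 0.2484]
orientation: [0.332, 3.104, -0.008]
force: [0.4, -0.3, -1.1]
opening: 0.0494
t: 15.1
tool_pos: [0.5631, 0.0218, 0.2475]
orientation: [0.333, 3.106, -0.008]
force: [-0.8, 0.3, -2.2]
opening: 0.0497
167.77234818580325 [0.56310324 0.02181292 0.24753498] [-0.76156712  0.26935007 -2.19347012] 0.049656642408616135 -0.17195465237072893
side planter 0.89 [0.56577061 0.02684004 0.00133492]
side planter 0.57 [ 0.30429041 -0.16819981  0.00071026]
top planter 0.78 [0.56441135 0.02240574 0.00418854]
top planter 0.58 [ 0.30871936 -0.16640183 -0.00276835]
side vase_centre 0.82 [0.41456025 0.35487288 0.07121149]
side vase_centre 0.63 [0.58914739 0.43448855 0.07404206]
side vase_centre 0.57 [0.56547718 0.02444375 0.23291802]
top vase_centre 0.98 [0.42041575 0.36215001 0.07054874]
top vase_centre 0.65 [0.59253753 0.43507635 0.06718715]
top vase_centre 0.5 [0.56215837 0.02408811 0.23401751]
[np.float64(-0.0004), np.float64(0.0032), np.float64(-0.0015)] 0.001
[np.float64(0.0014), np.float64(0.0035), np.float64(0.0884)] 0.001
```

View pics/crop12.png

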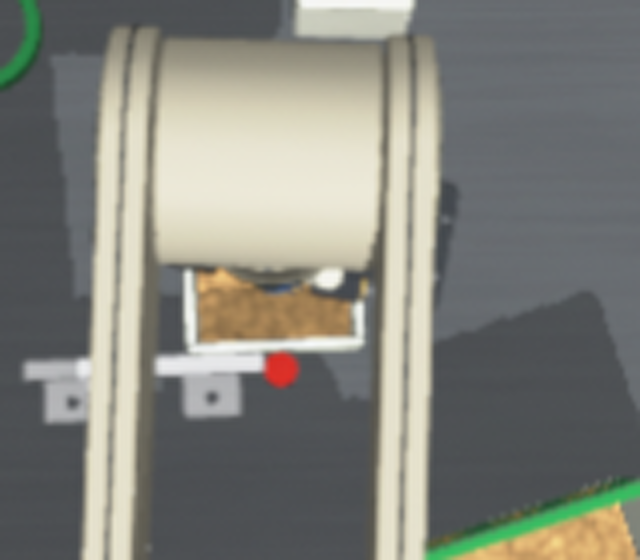

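View pics/side12.png

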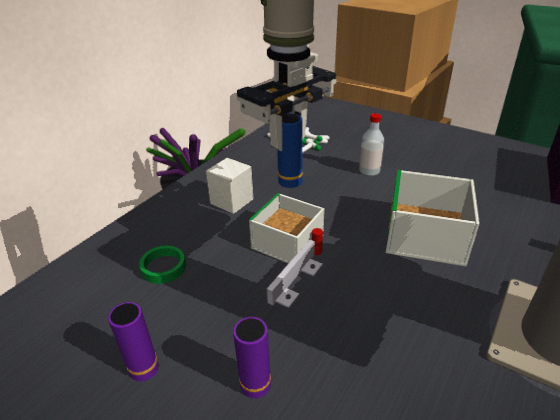

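```bash

python3 -m pendant '[{"delta_pos":[0,0.0035,0.01],"spin":0},{"delta_pos":[0.001,0.0035,0.03],"spin":0},{"delta_pos":[0.001,0.0035,0.05],"spin":0},{"delta_pos":[0.001,0.0035,0.07],"spin":0},{"delta_pos":[0.0015,0.0035,0.083],"spin":0},{"delta_pos":[0.0015,0.0035,0.09],"spin":0},{"delta_pos":[0.0015,0.0035,0.09],"spin":0},{"delta_pos":[0.0015,0.0035,0.09],"spin":0}]'
python3 - <<'E'
from h import *
s,R,a=st(); print(a,s['tool_pos'],s['force'],s['opening'],np.degrees(R[:,2]*[1,1,0]))
c=snap('side','side13.png'); im=c['color'][50:270,200:380]; cv2.imwrite('pics/crop13.png',cv2.resize(im,None,fx=2.7,fy=2.7,interpolation=cv2.INTER_CUBIC))
rows([(.5648,.0248,.155,a),(.5648,.0248,.145,a)])
E
```

```text
t: 16.4
tool_pos: [0.5652, 0.0249, 0.1592]
orientation: [0.332, 3.103, -0.008]
force: [0.6, -0.4, -1.5]
opening: 0.0494
167.80469405284046 [0.56522441 0.024893   0.15921994] [ 0.57663089 -0.35004625 -1.50905807] 0.04944349883502175 [ 1.15615133 -0.41066906 -0.        ]
[np.float64(0.0008), np.float64(-0.0002), np.float64(0.0046)] -0.0
[np.float64(0.001), np.float64(-0.0001), np.float64(0.0146)] -0.0
```

View pics/crop13.png

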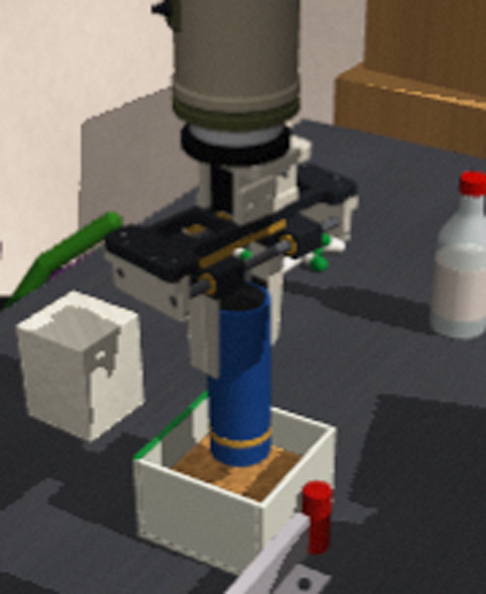

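```bash

python3 -m pendant '[{"delta_pos":[0,0,0.002],"spin":0},{"delta_pos":[0,0,0.004],"spin":0},{"delta_pos":[0,0,0.006],"spin":0},{"delta_pos":[0,0,0.008],"spin":0},{"delta_pos":[0,0,0.01],"spin":0},{"delta_pos":[0,0,0.012],"spin":0}]'
python3 -m pendant '[{"delta_pos":[0,0,0.001],"spin":0},{"delta_pos":[0,0,0.002],"spin":0},{"delta_pos":[0,0,0.003],"spin":0},{"delta_pos":[0,0,0.004],"spin":0},{"delta_pos":[0,0,0.005],"spin":0}]'
python3 -m pendant '[{"delta_pos":[0,0,0.001],"spin":0},{"delta_pos":[0,0,0.002],"spin":0},{"delta_pos":[0,0,0.003],"spin":0},{"delta_pos":[0,0,0.004],"spin":0}]'
```

```text
t: 17.05
tool_pos: [0.5657, 0.0247, 0.1474]
orientation: [0.332, 3.103, -0.008]
force: [-0.4, -0.1, -2.1]
opening: 0.0493
t: 17.55
tool_pos: [0.5658, 0.0247, 0.1423]
orientation: [0.332, 3.102, -0.008]
force: [-0.6, -0.3, -1.9]
opening: 0.0493
t: 17.95
tool_pos: [0.5659, 0.0247, 0.1383]
orientation: [0.332, 3.102, -0.008]
force: [-0.5, -0.7, -2.0]
opening: 0.0493
```

```bash

for i in 1; do python3 -m pendant '[{"delta_pos":[0,0,0.001],"spin":0},{"delta_pos":[0.001,0,0.002],"spin":0},{"delta_pos":[0.001,0,0.003],"spin":0},{"delta_pos":[0.001,0,0.003],"spin":0}]'; done
```

```text
t: 18.35
tool_pos: [0.5648, 0.0249, 0.135]
orientation: [0.332, 3.103, -0.008]
force: [-0.4, 0.2, -2.3]
opening: 0.0494
```

```bash

python3 -m pendant '[{"delta_pos":[0,0,0.001],"spin":0},{"delta_pos":[0,0,0.002],"spin":0},{"delta_pos":[0,0,0.003],"spin":0},{"delta_pos":[0,0,0.003],"spin":0}]'
```

```text
t: 18.75
tool_pos: [0.5647, 0.0249, 0.1318]
orientation: [0.332, 3.103, -0.008]
force: [0.5, -0.0, -2.9]
opening: 0.0496
```

```bash

python3 -m pendant '[{"delta_pos":[0,0,0.001],"spin":0},{"delta_pos":[0,0,0.002],"spin":0},{"delta_pos":[0,0,0.003],"spin":0},{"delta_pos":[0,0,0.003],"spin":0}]'
```

```text
t: 19.15
tool_pos: [0.5653, 0.0247, 0.13]
orientation: [0.331, 3.102, -0.008]
force: [-2.8, -0.2, 5.0]
opening: 0.0493
```

```bash

python3 - <<'E'
from h import *
c=snap('side','side14.png'); im=c['color'][50:270,200:380]; cv2.imwrite('pics/crop14.png',cv2.resize(im,None,fx=2.7,fy=2.7,interpolation=cv2.INTER_CUBIC))
print(robot.read_state()['force'])
E
```

```text
[-2.13077536 -1.85559158  5.77514305]
```

View pics/crop14.png

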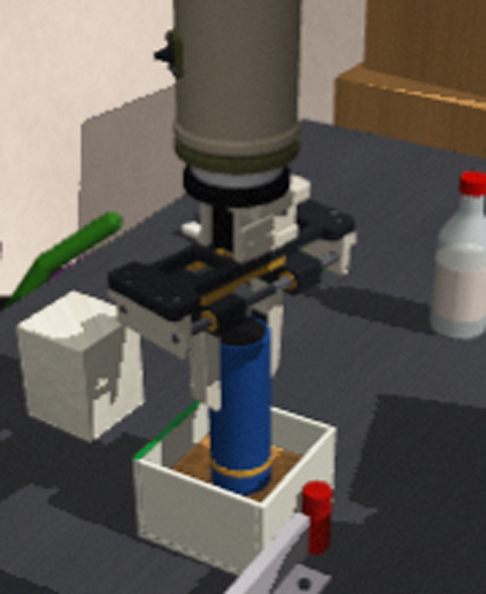

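```bash

python3 -m pendant '[{"delta_pos":[0,0,0],"spin":0},{"delta_pos":[0,0,0],"spin":0}]'
python3 -m pendant '[{"delta_pos":[0,0,0],"spin":0},{"delta_pos":[0,0,0],"spin":0},{"delta_pos":[0,0,0],"spin":0},{"delta_pos":[0,0,0],"spin":0},{"delta_pos":[0,0,0],"spin":0}]' -0.6
python3 - <<'E'
from h import *
c=snap('side','side15.png'); im=c['color'][50:270,200:380]; cv2.imwrite('pics/crop15.png',cv2.resize(im,None,fx=2.7,fy=2.7,interpolation=cv2.INTER_CUBIC))
s,R,a=st();print(s['force'],s['tool_pos'],a)
rows([(s['tool_pos'][0],s['tool_pos'][1],.3,a)])
E
```

```text
t: 19.4
tool_pos: [0.5653, 0.0247, 0.13]
orientation: [0.332, 3.102, -0.008]
force: [0.1, -0.7, -0.9]
opening: 0.0494
t: 19.9
tool_pos: [0.5654, 0.0247, 0.13]
orientation: [0.331, 3.102, -0.008]
force: [0.8, 0.3, -0.0]
opening: 0.0741
[-0.07244456  0.32300244  0.53799822] [0.56535156 0.02470402 0.12998201] 167.8006494360747
[np.float64(-0.0038), np.float64(-0.0005), np.float64(-0.17)] -0.0
```

View pics/crop15.png

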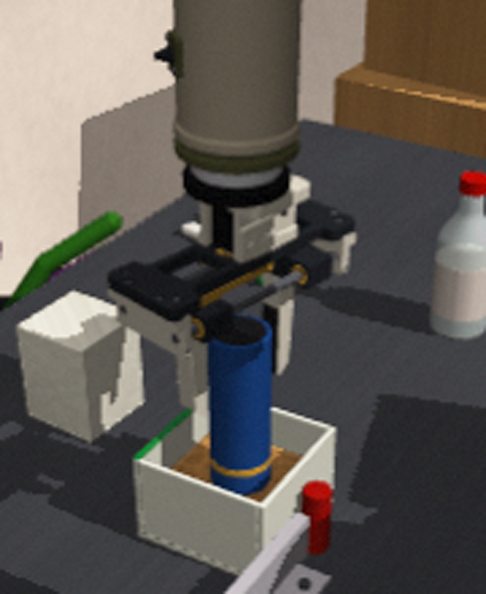

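Released, and the vase still stands. Now straight up and then clear to the side.

```bash

python3 -m pendant '[{"delta_pos":[0,0,-0.01],"spin":0},{"delta_pos":[-0.001,0,-0.03],"spin":0},{"delta_pos":[-0.001,0,-0.055],"spin":0},{"delta_pos":[-0.002,0,-0.085],"spin":0},{"delta_pos":[-0.003,0,-0.115],"spin":0},{"delta_pos":[-0.003,0,-0.145],"spin":0},{"delta_pos":[-0.004,0,-0.17],"spin":0},{"delta_pos":[-0.004,0.04,-0.18],"spin":0},{"delta_pos":[-0.004,0.085,-0.18],"spin":0},{"delta_pos":[-0.004,0.13,-0.18],"spin":0}]'
python3 -m pendant '[{"delta_pos":[0,0.05,0],"spin":0},{"delta_pos":[0,0.1,0],"spin":0},{"delta_pos":[0,0.14,0],"spin":0},{"delta_pos":[0,0.14,0],"spin":0},{"delta_pos":[0,0.14,0],"spin":0}]'
python3 - <<'E'
from h import *
np.set_printoptions(precision=4,suppress=True)
for cam in ('top','side'):
    c=snap(cam,cam+'16.png')
    for l in ['planter','planter_front','vase_centre','bottle_centre','carton','tape']:
        for m in robot.mark_of(cam,l)[:4]: print(cam,l,round(m['score'],2),world(c,m['location']))
    if cam=='top':
        im=c['color'][170:280,200:360]; cv2.imwrite('pics/crop16.png',cv2.resize(im,None,fx=5,fy=5,interpolation=cv2.INTER_CUBIC))
E
```

```text
t: 20.95
tool_pos: [0.5935, 0.1533, 0.3118]
orientation: [0.333, 3.099, -0.007]
force: [-0.2, 0.0, -0.8]
opening: 0.0744
t: 21.45
tool_pos: [0.623, 0.2911, 0.3114]
orientation: [0.331, 3.1, -0.008]
force: [-0.0, -0.1, 0.7]
opening: 0.0744
top planter 0.86 [0.5688 0.0247 0.0017]
top planter 0.66 [ 0.3061 -0.166  -0.0021]
top planter 0.16 [ 0.7759 -0.0385  0.0049]
top planter_front 0.86 [ 0.3869 -0.137   0.0531]
top planter_front 0.73 [0.6228 0.0289 0.0401]
top vase_centre 0.83 [0.561  0.0248 0.1187]
top vase_centre 0.64 [0.5933 0.4321 0.0676]
top bottle_centre 0.71 [ 0.5381 -0.3643  0.0892]
top carton 0.86 [ 0.7746 -0.0407  0.0053]
top tape 0.65 [0.7452 0.2406 0.0025]
top tape 0.21 [ 0.7765 -0.0358  0.0032]
side planter 0.92 [ 0.3061 -0.1676 -0.0027]
side planter 0.84 [0.5653 0.0252 0.0029]
side planter 0.32 [ 0.5367 -0.364   0.0897]
side planter_front 0.7 [ 0.389  -0.1397  0.0655]
side planter_front 0.63 [0.6237 0.0251 0.0362]
side vase_centre 0.96 [0.4145 0.3586 0.0711]
side vase_centre 0.89 [0.5898 0.4339 0.0712]
side vase_centre 0.59 [0.5648 0.0264 0.1171]
side bottle_centre 0.61 [0.7445 0.2384 0.0013]
side bottle_centre 0.56 [ 0.5371 -0.3626  0.0874]
side carton 0.91 [ 0.7789 -0.0381  0.0036]
side tape 0.82 [0.7451 0.2377 0.0004]
side tape 0.53 [ 0.7786 -0.0362  0.002 ]
```

View pics/crop16.png

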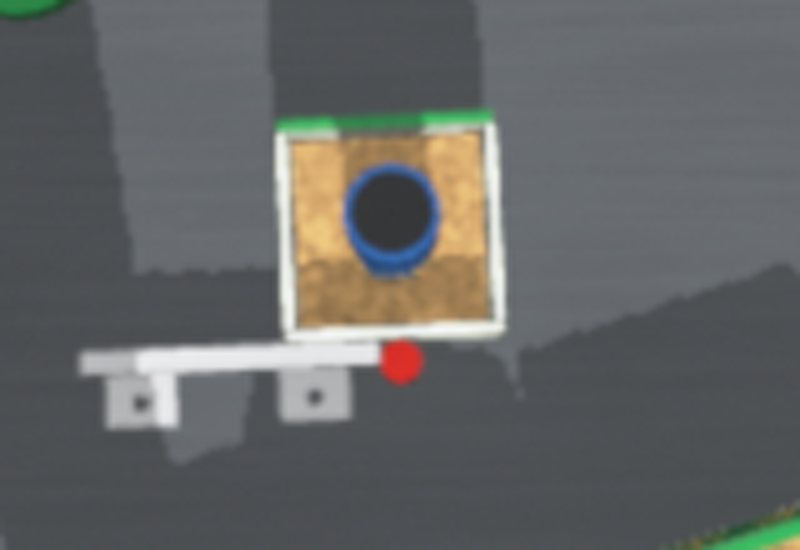

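View pics/side16.png

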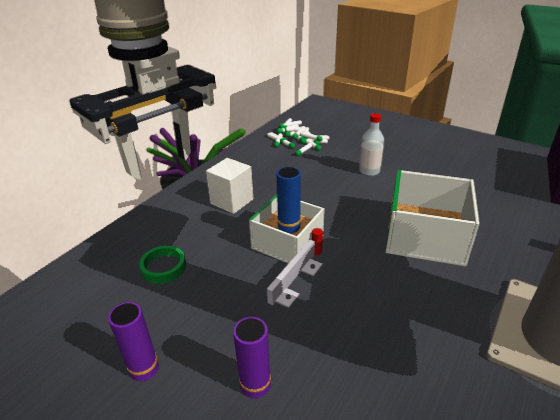

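```bash
python3 -c "
from h import *
print(robot.close_job(), robot.read_state()['t'])"
```

```text
the job is handed in; nothing more can be done
the job is handed in; nothing more can be done
```

The planter is turned against the rail with the blue vase standing in it, and the job was handed in at about 22 s of the 69 s allowed.

**Planter:** I pushed the smaller planter on its decorated face with two fingertips about 27 mm up. It met the post and turned about 84° round it, and I finished by pressing it against the rail with about 18 N. It was never lifted.
- **Fit to the rail:** in the last pictures its back matches the rail face within about 1 mm. Its sides and front read 1.7–2.0°, and the rail reads 1.2–1.6°. The direct reading of its back edge disagreed (0.35° the other way). I put that down to the low contrast against the rail and did not use it.
- **Position along the rail:** it slid about 17 mm along its own back during the turn. Its centre is now only about 7 mm past the post, so roughly 53 mm of its back reaches beyond the post axis. I left it there.

**Vase:** I gripped the blue vase at 25 N and lowered it about 1 mm at a time. At about 45 mm above the bench the vertical force rose by about 7.5 N, well below the 20 N at which the riser slides. I backed off that force before opening the fingers. The final pictures show it upright and within about 4 mm of the planter's centre, about 30 mm clear of every wall.

**Everything else:** bottle, carton and tape roll read the same positions as at the start, within a few mm. The arm was well clear and touching nothing at hand-in.

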